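# Set the tension of a cam hold-down on a picture-frame corner

## Robot

A 6-joint arm with a two-finger parallel gripper is mounted at the origin on the work surface. World frame = base frame: x ahead of the robot, y to its left, z up, the work surface at z = 0. Lengths are in m, angles in degrees, forces in N, time in s.
With the tool pointing down it reaches from about 0.3 to 0.85 m from the base axis. Payload 5.4 kg.
Tool frame: the origin (TCP) lies at the very end of the fingers, on their centre line; the grasp point (between the pads) lies 19 mm behind it; z points along the fingers, y is the line along which they close (so a half turn about z gives the same grasp; the last joint's range is limited). The gripper opens to 85 mm and grips with 20 to 120 N. Pads are 22 mm wide; open, the fingers measure 114 mm over their backs; the gripper's body (76 mm by 85 mm) begins 54 mm behind the grasp point. The pads swing forward as they close: fully open they stand 13 mm farther back than shut.
Start: joints at [57.405, 9.076, 91.501, -0, 79.423, -12.038], TCP at [0.202, 0.538, 0.231] pointing down, gripper open.
Joint ranges: [-166.64, 166.64], [-54.1, 131.32], [10.49, 154.53], [-73.88, 253.88], [9.74, 151.15], [-171.62, 171.62]. Speed limits (degrees/s): [147.25, 147.25, 180, 180, 180, 180].

## Interface

Orientations are given as [roll, pitch, yaw] about the fixed x, y, z axes, in that order (R = Rz(yaw) Ry(pitch) Rx(roll)).
In Python, from bench import get_obs, vision, close_job gives the robot as it stands.
- The arm moves only by the tool carry_out, never from a script. Its argument "steps" is a list of rows, each a list of 3 entries, a list of its own where there are three numbers: the opening, from 0 (shut) to 1 (fully open), then the shift along the world's x, y, z as a fraction of full scale, then the turn about the world's z as a fraction of full scale. In form: [[jaw, [dx, dy, dz], yaw], ...]. A call has 1 to 12 rows; each row is the pose to reach, as a shift and turn from the pose commanded when the call began; what a row does not reach only later rows make up. Full scale, the value 1, is 0.15 m for a shift and 90 degrees for a turn. A row lasts 1/12 s, in which the tool goes at most 41.7 mm and 7.16 degrees, less where a joint would pass 70% of its speed; a pose out of reach is approached as far as the arm can. A call with a number of a shift or a turn outside -1 to 1 is refused whole. A call with a gripper value outside its range is refused whole. The fingers move at their own pace and stop on an object; the grip force is fixed at half the most. Time passes only in rows, so rows that repeat a pose let the fingers close. It gives the time, the measured TCP pose, the force, the opening and the grip force at its end, in the units of the state.
- get_obs(): the state, without advancing time (a new reading comes with each control period).
- vision.grab_frame(name): name is "scene" or "top" or "wrist"; returns a dict with "img" (420x560x3 uint8, red, green, blue), "z_map" (420x560 float32, m along the optical axis (not along the pixel's ray), 0 where there is no reading), "intrinsics" (3x3 intrinsics, pixels), "position" and "attitude" of the camera in the world; the wrist camera has in their place "hand_eye" (4x4, takes a point from camera to tool coordinates, whose origin is the TCP and whose axes are the flange's). Camera axes: x right, y up, looking along -z (the intrinsics and any distortion apply to the point x, -y, -z); pixel columns grow to the right and rows downward; lengths in m; the calibration is good to about 2 mm. The wrist camera is an equidistant fisheye: a pixel r from the principal point sees the ray r / f radians off the axis. A picture is of the moment at which its call begins: read the wrist's pose just before it.
- close_job(): hands the job in; it is judged then, once.
The state is a dict: "time_s": time; "joint_pos": joint angles; "qd": joint speeds; "effort": joint torques, N m; "ee_pos": TCP position; "tcp_rot": TCP orientation; "contact_force": force on the tool from outside, world axes, zero at the start; "wrist_torque": the same for the moment, N m; "gripper_width": finger opening in m; "grasp_force": force on a finger pad.
Only numpy, scipy, OpenCV 4.12 (cv2) and the standard library are available. Lean on these libraries where they do the work, as an engineer would, in place of code of your own. Each camera call takes 0.05 s, during which the arm holds its last target. There are 200 camera calls.

## Task

A glued picture-frame corner lies under the bench hold-down, which is set too slack. Flip its cam lever fully open (up and over), with the lever open turn the bar nut on top clockwise until its pointed nose points at the raised rib on the dial plate, then flip the lever fully closed again so that the rubber shoe presses on the corner. Leave the frame corner, and the glue bottle, screwdriver and tape core beside the hold-down, in place.

Things in the scene. Friction and masses are not known exactly. Their poses are not given: they have to be found in the camera images.
- clamp: the grey steel hold-down, fixed to the bench: base plate 270 x 250 x 15 mm, a column 60 mm wide at its far (+x) side and an overhead arm 60 mm wide whose top is 120 mm above the bench and which ends 35 mm to the -x side of the origin. Origin: centre of the underside of the base plate; the vertical spindle with the nut stands over it. Its x axis points from the origin to the column, y to the side of the cam lever, z up
- lever_axis (a point): the point on the lever's hinge axis at the middle of the lever's width: 100 mm to the +y side of the clamp's origin and 105 mm above the bench. The hinge axis is level, along the clamp's y
- lever_grip (a point): centre of the lever's black grip, 100 mm from lever_axis; 55 mm long along the lever, 14 mm wide (along the hinge axis), 22 mm thick; the lever ends 27 mm beyond. Can be pinched across the 14 mm from above and carried round its arc, turning between the fingers (a firm pinch creeps: up to 0.3 rad lag); closed, its upper face is 116 mm above the bench and can be pressed. The dial plate is 27 mm beside it
- lever (a joint): cam lever angle, rad. 0: closed, the lever lies level and points to the clamp's -x. It grows as the lever swings up (1.57: upright) and over towards the column (2.5: fully open, at its stop). The lever stays where it is left (friction about 1.2 N at the grip); opening lifts spindle, nut and shoe together by up to 8 mm
- nut_center (a point): centre of the bar nut's grip, on the vertical spindle axis, 164 mm above the bench with the lever closed, 8 mm higher with it fully open. The bar is black, 66 mm long, 20 mm wide and 28 mm high, to be gripped across its 20 mm from above; beneath it are 18 mm of thin stem (26 mm with the lever open), then the dial plate
- nut_nose (a point): the tip of the bar nut's pointed nose, 45 mm from nut_center at the same height; the line from nut_center to here is the bar's length. The other end of the bar is blunt
- nut (a joint): angle of the nut, rad, 0 to 4.2; grows as the nut is turned clockwise seen from above, and one rad of it lowers the shoe by 2 mm. It is stiff enough to stay where it is left (0.06 N m)
- dial_mark (a point): inner end of the raised rib on the round aluminium dial plate (132 mm across, 6 mm thick, lying fixed on the overhead arm, centred on the spindle axis). The rib is 17 mm long, radial, 8 mm wide and 8 mm high; this point is 48 mm from the spindle axis and 130 mm above the bench. The nut is right when its nose points at the rib, after 0.7 to 2.9 rad of turning
- shoe: the square rubber pressure shoe, 56 mm, on a spring (5 N/mm) under the overhead arm. Origin: centre of its underside. With the lever closed and the nut at the rib it presses on the frame corner with about 4 to 17 N
- moulding: the picture-frame corner, two dark wood legs of 158 mm at right angles, 30 mm wide and high with a gilt inner lip, loose on the clamp's base plate in a V fence, the legs running towards the clamp's -x. Origin: on its underside at the mitre, under the shoe
- glue: white glue bottle, 48 mm across, 120 mm high, on the bench to the clamp's -y side; origin at its foot. To be left alone
- driver: screwdriver lying on the bench to the clamp's -y side; to be left alone
- tape: cardboard tape core, 90 mm across, 24 mm high, on the bench to the clamp's +y side; to be left alone

How it is judged:
By the outcome, as a careful person would: the job done as asked, in the order asked, and still so for the second after the job is handed in, with the robot touching nothing.
It also fails if it takes over 72 s, if anything falls off the work surface, if the arm or the gripper's body presses on something with over 40 N, if the wrist force passes 120 N, or if a joint passes its speed limit or range.

## Working session

There is one attempt and no reset: what is moved stays moved. The work goes in short steps, Python scripts to look and compute and a tool call to move; the robot and the scene stay as the last step left them, time stands still between calls to the robot, and variables do not carry over. Pictures are saved under pics/ and viewed, at most 10 in all, crops included, and the job is handed in when it is done.

Besides the shell and the picture viewer there is one more tool, called after "Call:" as name(argument=value, ...) on one line, values as JSON. carry_out: Moves the arm, as the interface text tells. Shift numbers are shares of 0.15 m and turn numbers shares of 90 degrees, none past 1 either way. Its arguments: {"type":"object","properties":{"steps":{"type":"array"}},"required":["steps"]}

```bash
mkdir -p pics
cat > h.py <<'E'
import numpy as np, cv2
from bench import get_obs, vision
def grab(n):
    f=vision.grab_frame(n); np.savez(f'/tmp/{n}.npz',**{k:v for k,v in f.items()}); return f
def cloud(f):
    K=np.array(f['intrinsics']);z=np.array(f['z_map']);v,u=np.mgrid[:z.shape[0],:z.shape[1]]
    P=np.stack([(u-K[0,2])/K[0,0]*z,-(v-K[1,2])/K[1,1]*z,-z],-1)
    A=np.array(f['attitude'],float)
    if A.shape!=(3,3):
        from scipy.spatial.transform import Rotation as R
        A=R.from_euler('xyz',A,degrees=True).as_matrix() if A.size==3 else R.from_quat(A).as_matrix()
    return P@A.T+np.array(f['position'])
E
python3 - <<'E'
from h import *
print(get_obs())
for n in('scene','top'):
    f=grab(n);print({k:v for k,v in f.items() if k not in('img','z_map')})
    P=cloud(f);print(np.percentile(P[...,2][f['z_map']>0],[1,25,50,75,99]))
    cv2.imwrite(f'pics/{n}.png',f['img'][...,::-1])
E
```

```text
{'time_s': 0.0, 'joint_pos': array([ 5.74039928e+01,  9.11222884e+00,  9.15715346e+01,  1.11636015e-03,
        7.94235813e+01, -1.20364118e+01]), 'qd': array([ 0.10468576,  0.00653722, -0.03858431,  0.00042064,  0.09109427,
        0.02644081]), 'effort': array([-3.16809337e-04, -3.95998943e+01, -3.31426835e+01, -2.31798667e-04,
        8.32483813e-03, -3.01712490e-06]), 'ee_pos': array([0.20160242, 0.53786406, 0.23032662]), 'tcp_rot': array([-1.79895244e+02, -2.34578212e-02,  1.59440177e+02]), 'contact_force': array([ 0.1801007 , -0.03226354, -1.08861788]), 'wrist_torque': array([-0.02999127,  0.00024252, -0.02281992]), 'grasp_force': 0.0, 'gripper_width': 0.08554049702594625}
{'intrinsics': array([[416.82130138,   0.        , 269.62002778],
       [  0.        , 416.82130138, 208.8920904 ],
       [  0.        ,   0.        ,   1.        ]]), 'position': array([1.29206986, 0.25432205, 0.6467731 ]), 'attitude': array([ 54.86563349,   1.0596976 , 108.64981554])}
[-0.49221828 -0.00068121  0.00115528  0.03873193  0.36720377]
{'intrinsics': array([[533.5388361 ,   0.        , 278.19688965],
       [  0.        , 533.5388361 , 200.58764591],
       [  0.        ,   0.        ,   1.        ]]), 'position': array([0.52910128, 0.00591135, 1.31906363]), 'attitude': array([  3.05682646,  -0.24499208, -91.20217844])}
[-7.52368454e-01 -6.11566406e-04  1.89517604e-03  7.16629572e-03
  1.25950531e-01]
```

View pics/top.png

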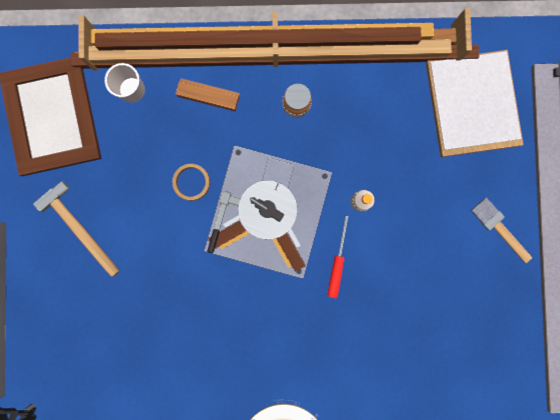

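View pics/scene.png

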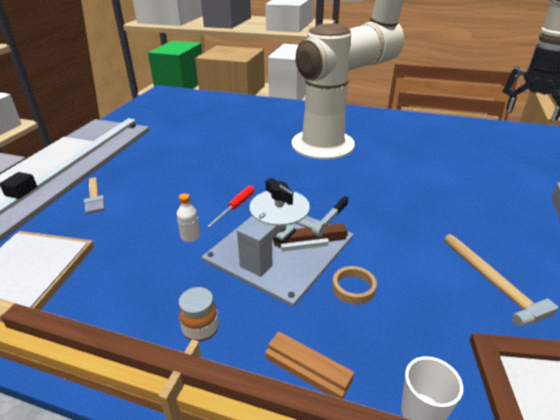

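The top view shows the dial at about (267,209), the nut's nose at upper left (251,201), the rib at about (278,186), and the lever grip at about (213,240). The tape is at (191,182) and the glue at (364,200).

Run:
```python
from h import *
f=dict(np.load('/tmp/top.npz'));P=cloud(f);I=f['img'].astype(int)
cv2.imwrite('pics/tc.png',cv2.resize(f['img'][140:285,170:390,::-1],None,fx=3.6,fy=3.6,interpolation=cv2.INTER_CUBIC))
z=P[...,2]
roi=np.zeros(z.shape,bool);roi[140:285,195:335]=1
pl=roi&(abs(z-.015)<.004)
c=np.argwhere(pl)[:,::-1].astype(np.float32)
pts=P[pl][:,:2].astype(np.float32);print('base',cv2.minAreaRect(pts))
d=roi&(abs(z-.126)<.005)&(I.min(-1)>150)
(cx,cy),r=cv2.minEnclosingCircle(P[d][:,:2].astype(np.float32));print('dial',cx,cy,r,np.median(z[d]))
n=roi&(z>.15)&(I.max(-1)<110);q=P[n];print('nut n',len(q),q.mean(0),z[n].max(),cv2.minAreaRect(q[:,:2].astype(np.float32)))
g=roi&(z>.1)&(z<.122)&(I.max(-1)<70);g[:,235:]=0;q=P[g];print('grip',len(q),q.mean(0),cv2.minAreaRect(q[:,:2].astype(np.float32)))
```

```text
base ((0.5671734809875488, 0.033256858587265015), (0.34975481033325195, 0.3273623287677765), 86.2111587524414)
dial 0.6032109260559082 0.030054252594709396 0.0955609455704689 0.1264304931578173
nut n 334 [0.57085108 0.02187932 0.18569179] 1.3190636262517959 ((0.5702749490737915, 0.021940194070339203), (0.08177351206541061, 0.033494144678115845), 43.544715881347656)
grip 90 [0.50674189 0.14710577 0.11766083] ((0.5058978796005249, 0.14811764657497406), (0.013230579905211926, 0.05158567428588867), 72.97327423095703)
```

View pics/tc.png

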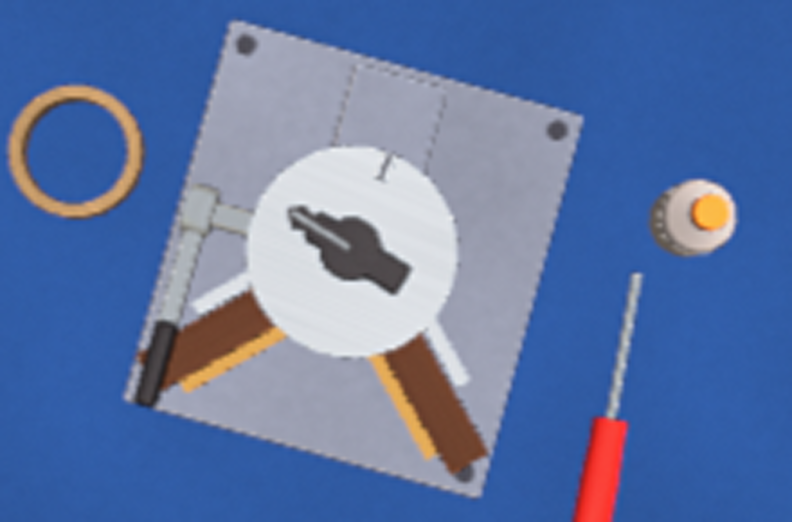

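The crop shows the nut's nose tip at crop (290,210), the rib's inner end at (382,180), the dial centre at about (353,251) and sharp base-plate corners. I'll project these at their known heights.

```bash
cat >> h.py <<'E'
def atz(f,u,v,z):
    from scipy.spatial.transform import Rotation as R
    K=f['intrinsics'];A=R.from_euler('xyz',f['attitude'],degrees=True).as_matrix()
    d=A@np.array([(u-K[0,2])/K[0,0],-(v-K[1,2])/K[1,1],-1]);return f['position']+d*(z-f['position'][2])/d[2]
E
python3 - <<'E'
from h import *
f=dict(np.load('/tmp/top.npz'))
c=lambda x,y,z:atz(f,170+x/3.6,140+y/3.6,z)[:2]
B=[c(*p,.015) for p in((230,20),(583,117),(480,497),(125,400))]
o=np.mean(B,0);x=(B[0]+B[1]-B[2]-B[3])/2;print('base',o,np.linalg.norm(x),np.degrees(np.arctan2(x[1],x[0])))
dc=c(353,251,.127);print('dial',dc)
for n,p in dict(nose=(287,209,.17),blunt=(403,280,.175),rib=(382,180,.13),ribout=(391,153,.13)).items():
    q=c(*p);d=q-dc;print(n,q,np.linalg.norm(d),np.degrees(np.arctan2(d[1],d[0])))
ya=np.arctan2(x[1],x[0]);ex=np.array([np.cos(ya),np.sin(ya)]);ey=np.array([-ex[1],ex[0]])
o2=(o+dc)/2;print('axis',o2+.1*ey,'grip',o2+.1*ey-.1*ex,'ex',ex)
a=c(199,206,.116);print('hinge px',a)
g=f['z_map'];
E
```

```text
base [0.57237069 0.02313061] 0.26757203011961994 -16.4500700182203
dial [0.57266781 0.02257227]
nose [0.59709026 0.06099862] 0.045530657282317574 57.56137990892982
blunt [ 0.55301911 -0.00751923] 0.03593841964738621 -123.14313531182947
rib [0.61625973 0.00365787] 0.04751852063159461 -23.455867565524567
ribout [ 0.63295144 -0.0022798 ] 0.06520537985126837 -22.404022314925875
axis [0.60083722 0.11875813] grip [0.50493053 0.1470761 ] ex [ 0.95906687 -0.28317968]
hinge px [0.60331384 0.11872266]
```

The geometry agrees: base centre and dial centre match within 1 mm, yaw is -16.5°, and the grip matches the dark blob. The nut needs about 80° clockwise (1.40 rad). Approaching the grip now.

Call:
carry_out(steps=[[1, [0.22, -0.29, 0], 0.046], [1, [0.44, -0.58, 0], 0.046], [1, [0.67, -0.87, 0], 0.046], [1, [0.67, -0.87, 0], 0.046]])

```text
time_s: 0.43
ee_pos: [0.3028, 0.4061, 0.2307]
tcp_rot: [-180.0, -0.0, 163.6]
contact_force: [0.9, 0.3, 0.5]
gripper_width: 0.0852
grasp_force: 0.0
```

Call:
carry_out(steps=[[1, [0.22, -0.29, 0], 0], [1, [0.44, -0.58, 0], 0], [1, [0.67, -0.87, 0], 0], [1, [0.67, -0.87, 0], 0]])

```text
time_s: 0.77
ee_pos: [0.4036, 0.2754, 0.231]
tcp_rot: [-180.0, -0.0, 163.6]
contact_force: [1.0, 0.6, -0.0]
gripper_width: 0.0852
grasp_force: 0.0
```

Call:
carry_out(steps=[[1, [0.22, -0.29, -0.1], 0], [1, [0.44, -0.58, -0.1], 0], [1, [0.68, -0.87, -0.2], 0], [1, [0.68, -0.87, -0.2], 0], [1, [0.68, -0.87, -0.2], 0], [1, [0.68, -0.87, -0.2], 0]])

```text
time_s: 1.27
ee_pos: [0.5053, 0.145, 0.2001]
tcp_rot: [-180.0, -0.1, 163.4]
contact_force: [0.3, -0.5, 0.0]
gripper_width: 0.0855
grasp_force: 0.0
```

Call:
carry_out(steps=[[1, [0, 0.013, -0.2], 0], [0.6, [0, 0.013, -0.4], 0], [0.5, [0, 0.013, -0.6], 0], [0.5, [0, 0.013, -0.76], 0], [0.5, [0, 0.013, -0.76], 0], [0, [0, 0.013, -0.76], 0], [0, [0, 0.013, -0.76], 0], [0, [0, 0.013, -0.76], 0], [0, [0, 0.013, -0.76], 0], [0, [0, 0.013, -0.76], 0], [0, [0, 0.013, -0.76], 0], [0, [0, 0.013, -0.76], 0]])

```text
time_s: 2.27
ee_pos: [0.5062, 0.1494, 0.0888]
tcp_rot: [179.9, 0.2, 163.6]
contact_force: [-1.1, 5.1, 5.3]
gripper_width: 0.0126
grasp_force: 62.3
```

Run:
```python
from h import *
print(get_obs()['ee_pos'],get_obs()['gripper_width'])
f=grab('wrist');cv2.imwrite('pics/w1.png',f['img'][...,::-1])
ex=np.array([.95907,-.28318])
p0=0
for a,b in((0,1.2),(1.2,2.65)):
  for t in np.linspace(a,b,11)[1:]:
    h=.1*(np.cos(a)-np.cos(t));v=.1*(np.sin(t)-np.sin(a))
    print(round(t,2),np.round(np.r_[h*ex,v]/.15,3).tolist())
```

```text
[0.50622234 0.14942709 0.08880925] 0.012582799277089237
0.12 [0.005, -0.001, 0.08]
0.24 [0.018, -0.005, 0.158]
0.36 [0.041, -0.012, 0.235]
0.48 [0.072, -0.021, 0.308]
0.6 [0.112, -0.033, 0.376]
0.72 [0.159, -0.047, 0.44]
0.84 [0.213, -0.063, 0.496]
0.96 [0.273, -0.081, 0.546]
1.08 [0.338, -0.1, 0.588]
1.2 [0.408, -0.12, 0.621]
1.34 [0.089, -0.026, 0.028]
1.49 [0.18, -0.053, 0.043]
1.63 [0.273, -0.081, 0.044]
1.78 [0.364, -0.108, 0.031]
1.92 [0.453, -0.134, 0.004]
2.07 [0.538, -0.159, -0.036]
2.22 [0.616, -0.182, -0.088]
2.36 [0.686, -0.202, -0.152]
2.5 [0.746, -0.22, -0.225]
2.65 [0.795, -0.235, -0.307]
```

View pics/w1.png

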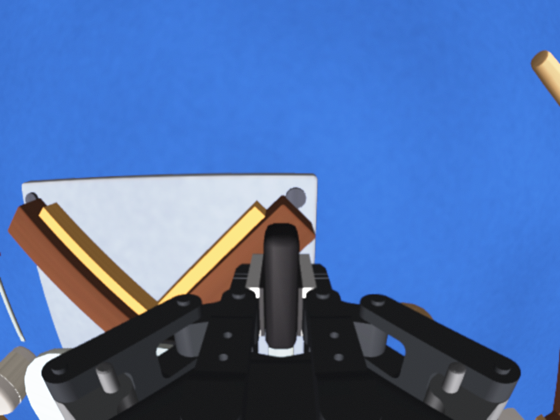

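The wrist view shows the grip (about (282,285)) squarely between the pads. Swinging it open.

Call:
carry_out(steps=[[0, [0.005, 0.005, 0.08], 0], [0, [0.018, 0.005, 0.158], 0], [0, [0.041, 0.0, 0.235], 0], [0, [0.072, -0.01, 0.308], 0], [0, [0.112, -0.02, 0.376], 0], [0, [0.159, -0.034, 0.44], 0], [0, [0.213, -0.05, 0.496], 0], [0, [0.273, -0.068, 0.546], 0], [0, [0.338, -0.087, 0.588], 0], [0, [0.408, -0.107, 0.621], 0], [0, [0.408, -0.107, 0.621], 0]])

```text
time_s: 3.23
ee_pos: [0.5647, 0.132, 0.1791]
tcp_rot: [-179.9, -0.4, 163.5]
contact_force: [-3.9, -0.6, -2.5]
gripper_width: 0.0132
grasp_force: 63.9
```

Call:
carry_out(steps=[[0, [0.089, -0.026, 0.028], 0], [0, [0.18, -0.053, 0.043], 0], [0, [0.273, -0.081, 0.044], 0], [0, [0.364, -0.108, 0.031], 0], [0, [0.453, -0.134, 0.004], 0], [0, [0.538, -0.159, -0.036], 0], [0, [0.616, -0.182, -0.088], 0], [0, [0.686, -0.202, -0.152], 0], [0, [0.746, -0.22, -0.225], 0], [0, [0.746, -0.22, -0.225], 0]])

```text
time_s: 4.07
ee_pos: [0.6797, 0.0977, 0.1469]
tcp_rot: [-179.9, 0.2, 163.5]
contact_force: [-0.8, -3.5, 5.1]
gripper_width: 0.0129
grasp_force: 64.7
```

Run:
```python
from h import *
o=get_obs();p=o['ee_pos']+[0,0,.019];A=np.array([.6015,.1188]);ex=np.array([.95907,-.28318])
h=(p[:2]-A)@ex;v=p[2]-.105;print(p,h,v,np.hypot(h,v),np.pi-np.arctan2(v,h),o['contact_force'])
f=grab('scene');cv2.imwrite('pics/s2.png',cv2.resize(f['img'][130:310,180:420,::-1],None,fx=3.3,fy=3.3))
```

```text
[0.67968198 0.09770806 0.16589856] 0.0809548092919586 0.06089856144011137 0.10130308945423336 2.4966506842244804 [-0.8106924  -3.543519    5.11811926]
```

View pics/s2.png

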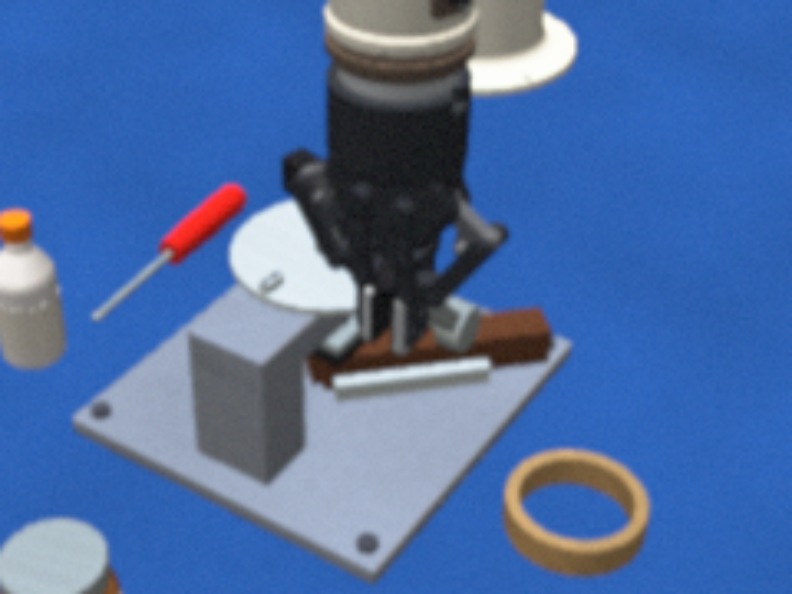

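The scene view shows the lever swung over towards the column, gripped at crop (380,310). Pressing further into the stop.

Call:
carry_out(steps=[[0, [0.025, -0.01, -0.04], 0], [0, [0.05, -0.015, -0.08], 0], [0, [0.05, -0.015, -0.08], 0], [0, [0.05, -0.015, -0.08], 0]])

```text
time_s: 4.45
ee_pos: [0.6864, 0.0957, 0.1361]
tcp_rot: [-179.9, 0.2, 163.5]
contact_force: [-0.5, -5.6, 3.9]
gripper_width: 0.0132
grasp_force: 66.9
```

Call:
carry_out(steps=[[0.5, [0, 0, 0], 0], [0.5, [0, 0, 0], 0], [0.5, [0, 0, 0], 0], [0.5, [0, 0, 0.2], 0], [0.5, [0, 0, 0.45], 0], [0.5, [0.0, 0.2, 0.7], 0], [0.5, [0, 0.45, 0.7], 0], [0.5, [0, 0.7, 0.7], 0], [0.5, [0, 0.95, 0.7], 0], [0.5, [0, 0.95, 0.7], 0]])

```text
time_s: 5.28
ee_pos: [0.6839, 0.2477, 0.2395]
tcp_rot: [179.8, -0.1, 164.0]
contact_force: [0.3, 0.3, -1.4]
gripper_width: 0.0425
grasp_force: 0.0
```

Run:
```python
from h import *
ex=np.array([.95907,-.28318]);ey=np.array([.28318,.95907]);A=np.array([.6015,.1188])
for n in('top','scene'):
    f=grab(n);P=cloud(f);I=f['img']
    q=P-np.r_[A,.105]; h=q[...,:2]@ex; y=q[...,:2]@ey
    m=(abs(y)<.012)&(h>.03)&(h<.14)&(q[...,2]>-.03)&(q[...,2]<.12)
    hh,vv,c=h[m],q[...,2][m],I[m].max(-1)
    print(n,m.sum(),(c<80).sum())
    k=c<80
    if k.sum()>5: print(np.polyfit(hh[k],vv[k],1),hh[k].min(),hh[k].max(),hh[k].mean(),vv[k].mean())
    cv2.imwrite(f'pics/{n}3.png',cv2.resize(I[130:310,180:420,::-1],None,fx=3.3,fy=3.3))
```

```text
top 237 158
[0.60490275 0.02844452] 0.05109730547919111 0.10252084281532879 0.07653734688430316 0.07474216749739393
scene 245 165
[0.70857344 0.00857453] 0.0527797187834651 0.10446523755178291 0.08406352578424085 0.06813971382365597
```

View pics/scene3.png

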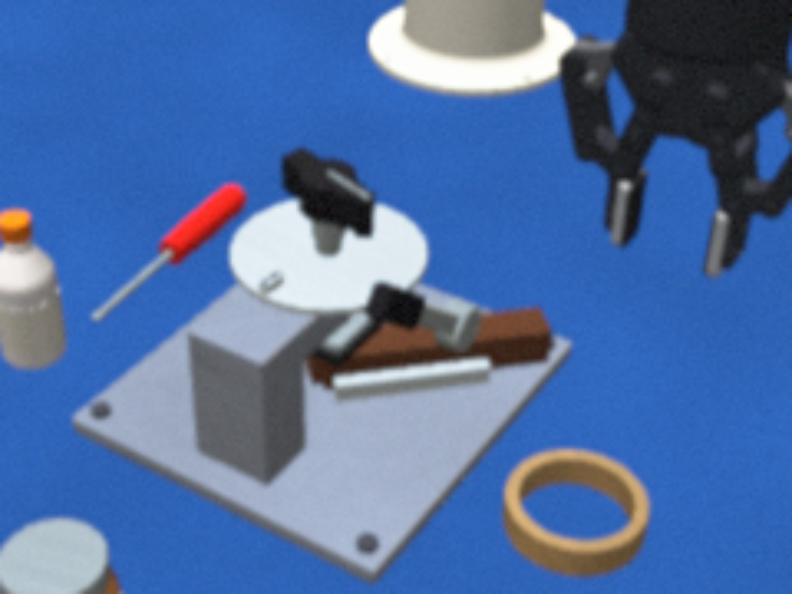

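The lever is over at about 2.47 rad and nut and lever are clear of each other. I'll press the grip down with shut fingers to make sure it is at the stop.

Call:
carry_out(steps=[[0, [0, -0.25, 0], 0], [0, [0, -0.5, 0], 0], [0, [0, -0.75, 0], 0], [0, [0, -0.99, -0.1], 0], [0, [0, -0.99, -0.25], 0], [0, [0, -0.99, -0.35], 0], [0, [0, -0.99, -0.35], 0], [0, [0, -0.99, -0.35], 0]])

```text
time_s: 6.05
ee_pos: [0.6865, 0.0884, 0.1894]
tcp_rot: [-179.9, 0.2, 163.4]
contact_force: [-1.5, -2.8, 6.7]
gripper_width: 0.0
grasp_force: 3.1
```

Call:
carry_out(steps=[[0, [0, -0.03, -0.01], 0], [0, [0, -0.03, -0.02], 0], [0, [0, -0.03, -0.03], 0], [0, [0, -0.03, -0.04], 0], [0, [0, -0.03, -0.04], 0]])

```text
time_s: 6.47
ee_pos: [0.6873, 0.0867, 0.188]
tcp_rot: [179.8, 0.4, 163.5]
contact_force: [-6.4, 3.3, 21.7]
gripper_width: 0.0
grasp_force: 10.8
```

The press met 22 N with no further motion, so the lever is at its stop. On to the nut.

Call:
carry_out(steps=[[0, [0, 0, 0.2], 0], [0, [0, 0, 0.45], 0.07], [0.5, [-0.25, -0.14, 0.45], 0.15], [0.5, [-0.5, -0.28, 0.45], 0.23], [0.5, [-0.76, -0.416, 0.45], 0.31], [0.8, [-0.76, -0.416, 0.45], 0.39], [0.8, [-0.76, -0.416, 0.45], 0.47], [0.8, [-0.76, -0.416, 0.45], 0.55], [0.8, [-0.76, -0.416, 0.45], 0.63], [0.8, [-0.76, -0.416, 0.45], 0.71], [0.8, [-0.76, -0.416, 0.45], 0.79], [0.8, [-0.76, -0.416, 0.45], 0.819]])

```text
time_s: 7.47
ee_pos: [0.5712, 0.0233, 0.2486]
tcp_rot: [-180.0, -0.0, -122.5]
contact_force: [-0.8, -0.7, -0.4]
gripper_width: 0.0683
grasp_force: 0.0
```

Run:
```python
from h import *
o=get_obs();print(o['ee_pos'],o['tcp_rot'],o['joint_pos'])
f=grab('wrist');cv2.imwrite('pics/w3.png',f['img'][...,::-1])
```

```text
[0.57117629 0.02328336 0.24859139] [-1.79989705e+02 -1.86622673e-02 -1.22480800e+02] [-9.76143621e+00  7.91915465e+00  9.08217214e+01 -2.14393840e-02
  8.12568363e+01 -1.57277380e+02]
```

View pics/w3.png

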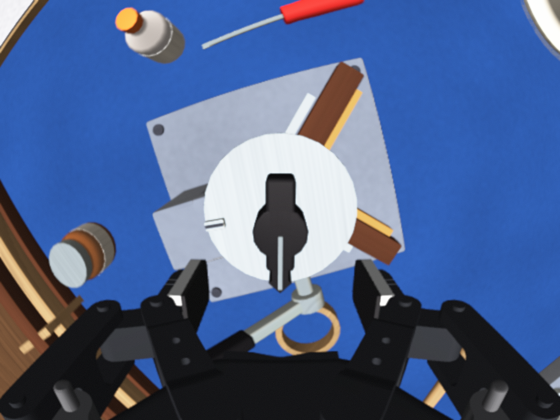

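The nut at (280,230) is aligned straight between the fingers. Descending and gripping.

Call:
carry_out(steps=[[0.8, [0.01, 0, -0.2], 0], [0.8, [0.01, 0, -0.4], 0], [0.8, [0.01, 0, -0.55], 0], [0.8, [0.01, 0, -0.64], 0], [0.8, [0.01, 0, -0.64], 0], [0, [0.01, 0, -0.64], 0], [0, [0.01, 0, -0.64], 0], [0, [0.01, 0, -0.64], 0], [0, [0.01, 0, -0.64], 0], [0, [0.01, 0, -0.64], 0], [0, [0.01, 0, -0.64], 0], [0, [0.01, 0, -0.64], 0]])

```text
time_s: 8.52
ee_pos: [0.5729, 0.0251, 0.1545]
tcp_rot: [180.0, 0.0, -122.7]
contact_force: [-4.0, 1.8, 6.5]
gripper_width: 0.0195
grasp_force: 58.8
```

Call:
carry_out(steps=[[0, [0, 0, 0], -0.07], [0, [0, 0, 0], -0.145], [0, [0, 0, 0], -0.22], [0, [0, 0, 0], -0.295], [0, [0, 0, 0], -0.37], [0, [0, 0, 0], -0.445], [0, [0, 0, 0], -0.52], [0, [0, 0, 0], -0.595], [0, [0, 0, 0], -0.67], [0, [0, 0, 0], -0.745], [0, [0, 0, 0], -0.82], [0, [0, 0, 0], -0.892]])

```text
time_s: 9.52
ee_pos: [0.5729, 0.0252, 0.1545]
tcp_rot: [180.0, -0.0, 156.7]
contact_force: [-6.0, 2.2, 5.8]
gripper_width: 0.0193
grasp_force: 58.8
```

Call:
carry_out(steps=[[0, [0, 0, 0], 0], [0, [0, 0, 0], 0]])

```text
time_s: 9.68
ee_pos: [0.5728, 0.0252, 0.1545]
tcp_rot: [180.0, -0.0, 157.0]
contact_force: [-5.4, 1.2, 7.3]
gripper_width: 0.0192
grasp_force: 58.9
```

Call:
carry_out(steps=[[0.7, [0, 0, 0], 0], [0.7, [0, 0, 0], 0], [0.7, [0, 0, 0], 0], [0.7, [0, 0, 0], 0], [0.7, [0, 0, 0.2], 0], [0.7, [0, 0, 0.4], 0], [0.7, [0, 0, 0.62], 0], [0.7, [0, 0, 0.62], 0], [0.7, [0, 0, 0.62], 0]])

```text
time_s: 10.43
ee_pos: [0.5746, 0.0243, 0.2485]
tcp_rot: [179.9, 0.3, 157.0]
contact_force: [-0.2, -1.0, -0.6]
gripper_width: 0.06
grasp_force: 0.0
```

Run:
```python
from h import *
o=get_obs();print(o['ee_pos'],o['tcp_rot'])
f=grab('wrist');cv2.imwrite('pics/w4.png',cv2.resize(f['img'][100:330,130:430,::-1],None,fx=2.6,fy=2.6,interpolation=cv2.INTER_CUBIC))
print(f['intrinsics'],f['hand_eye'])
```

```text
[0.574623   0.02428065 0.24849236] [179.92741187   0.31963238 157.00866941]
[[325.1922621    0.         280.45957069]
 [  0.         325.1922621  215.29917273]
 [  0.           0.           1.        ]] [[-1.01901481e-04  9.63494209e-01  2.67729152e-01  6.83153209e-02]
 [ 9.99999958e-01  2.52143469e-05  2.89873548e-04  4.66374446e-04]
 [ 2.72540869e-04  2.67729170e-01 -9.63494171e-01 -1.42685540e-01]
 [ 0.00000000e+00  0.00000000e+00  0.00000000e+00  1.00000000e+00]]
```

View pics/w4.png

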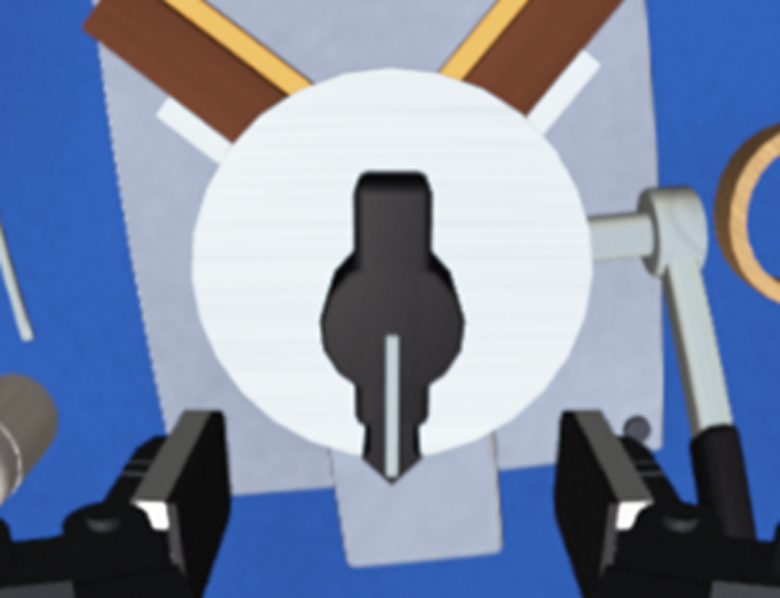

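The nose now points towards the column and hides the rib. I'll check the rib's heading from the earlier wrist picture.

Run:
```python
from h import *
from scipy.spatial.transform import Rotation as R
f=dict(np.load('/tmp/wrist.npz'));K=f['intrinsics'];T=f['hand_eye']
def pj(u,v,z,pos,rpy):
    d=np.array([u-K[0,2],v-K[1,2]]);r=np.hypot(*d);a=r/K[0,0]
    c=np.array([d[0]/r*np.sin(a),-d[1]/r*np.sin(a),-np.cos(a)])
    Rt=R.from_euler('xyz',rpy,degrees=True).as_matrix()
    o=Rt@T[:3,3]+pos;w=Rt@T[:3,:3]@c;return (o+w*(z-o[2])/w[2])[:2]
p3=(np.array([.57118,.02328,.24859]),[180,0,-122.48]);p4=(np.array([.57462,.02428,.24849]),[179.93,.32,157.0])
c=np.array([.5727,.0228])
def show(n,q):
    d=q-c;print(n,q,np.linalg.norm(d),np.degrees(np.arctan2(d[1],d[0])))
show('rib in',pj(225,222,.138,*p3));show('rib out',pj(205,224,.138,*p3))
b=pj(205,224,.138,*p3)-pj(225,222,.138,*p3);print(np.degrees(np.arctan2(b[1],b[0])))
im=lambda x,y:(130+x/2.6,100+y/2.6)
show('nose',pj(*im(391,482),.172,*p4))
q=[pj(*im(392,y),.186,*p4) for y in(340,472)];print(q,np.degrees(np.arctan2(*(q[1]-q[0])[::-1])))
```

```text
rib in [0.61344472 0.0055896 ] 0.04423041454089478 -22.898991301725083
rib out [ 0.62879944 -0.00207339] 0.061366380779361684 -23.91155398074413
-26.522128128154986
nose [0.61914992 0.00584719] 0.049446863094996386 -20.050544037650898
[array([0.57462013, 0.0250247 ]), array([0.60949098, 0.01023275])] -22.986287869124087
```

Call:
carry_out(steps=[[0.7, [0.2, 0.25, 0], 0.072], [0.7, [0.4, 0.5, 0], 0.072], [0.7, [0.5, 0.75, 0], 0.072], [0.7, [0.55, 1, 0], 0.072], [0.7, [0.55, 1, 0], 0.072], [0.7, [0.55, 1, 0], 0.072]])

```text
time_s: 10.98
ee_pos: [0.6546, 0.1774, 0.2427]
tcp_rot: [-179.9, -0.2, 163.7]
contact_force: [-0.1, -0.8, 0.7]
gripper_width: 0.06
grasp_force: 0.0
```

Run:
```python
from h import *
print(get_obs()['ee_pos'],get_obs()['tcp_rot'])
f=grab('top');cv2.imwrite('pics/t5.png',cv2.resize(f['img'][150:270,200:340,::-1],None,fx=5,fy=5,interpolation=cv2.INTER_CUBIC))
```

```text
[0.6545976  0.17735457 0.24274859] [-179.93596158   -0.2246548   163.71374354]
```

View pics/t5.png

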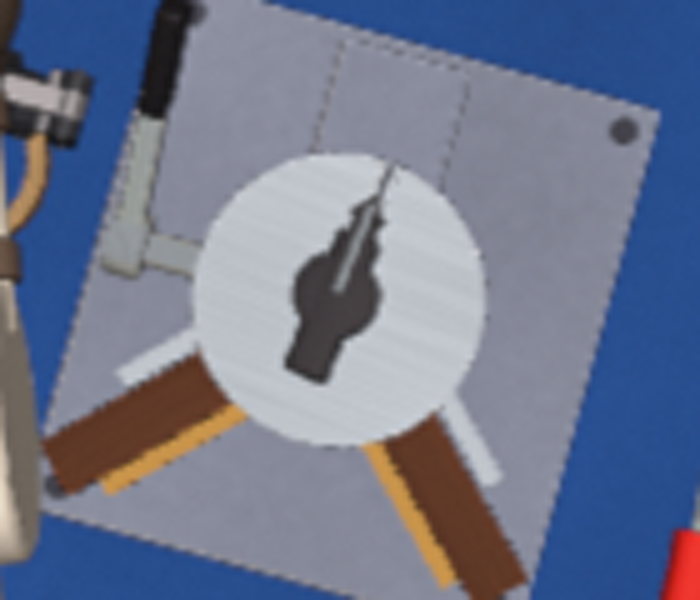

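The nose points at the rib (tip at crop (375,200), rib ending at (393,165)). Gripping the lever again to close it.

Call:
carry_out(steps=[[0.5, [0.16, -0.25, 0], 0], [0.5, [0.16, -0.53, 0], 0], [0.5, [0.16, -0.53, 0], 0], [0.5, [0.16, -0.53, -0.25], 0], [0.5, [0.16, -0.53, -0.5], 0], [0.5, [0.16, -0.53, -0.64], 0], [0.5, [0.16, -0.53, -0.64], 0], [0, [0.16, -0.53, -0.64], 0], [0, [0.16, -0.53, -0.64], 0], [0, [0.16, -0.53, -0.64], 0], [0, [0.16, -0.53, -0.64], 0], [0, [0.16, -0.53, -0.64], 0]])

```text
time_s: 12.03
ee_pos: [0.6809, 0.0971, 0.1524]
tcp_rot: [179.8, 0.2, 163.5]
contact_force: [2.0, 8.1, -3.1]
gripper_width: 0.0128
grasp_force: 60.5
```

Run:
```python
from h import *
ex=np.array([.95907,-.28318])
for a,b in((2.5,1.3),(1.3,0)):
  for t in np.linspace(a,b,12)[1:]:
    h=.1*(np.cos(a)-np.cos(t));v=.1*(np.sin(t)-np.sin(a))
    print(round(t,2),np.round(np.r_[h*ex,v]/.15,3).tolist())
```

```text
2.39 [-0.045, 0.013, 0.056]
2.28 [-0.095, 0.028, 0.106]
2.17 [-0.15, 0.044, 0.151]
2.06 [-0.21, 0.062, 0.188]
1.95 [-0.273, 0.081, 0.219]
1.85 [-0.339, 0.1, 0.243]
1.74 [-0.407, 0.12, 0.259]
1.63 [-0.476, 0.141, 0.267]
1.52 [-0.546, 0.161, 0.267]
1.41 [-0.615, 0.182, 0.259]
1.3 [-0.683, 0.202, 0.243]
1.18 [-0.071, 0.021, -0.026]
1.06 [-0.14, 0.041, -0.06]
0.95 [-0.203, 0.06, -0.102]
0.83 [-0.262, 0.077, -0.152]
0.71 [-0.314, 0.093, -0.208]
0.59 [-0.36, 0.106, -0.271]
0.47 [-0.398, 0.118, -0.339]
0.35 [-0.429, 0.127, -0.411]
0.24 [-0.451, 0.133, -0.486]
0.12 [-0.464, 0.137, -0.564]
0.0 [-0.468, 0.138, -0.642]
```

Call:
carry_out(steps=[[0, [-0.045, 0.013, 0.056], 0], [0, [-0.095, 0.028, 0.106], 0], [0, [-0.15, 0.044, 0.151], 0], [0, [-0.21, 0.062, 0.188], 0], [0, [-0.273, 0.081, 0.219], 0], [0, [-0.339, 0.1, 0.243], 0], [0, [-0.407, 0.12, 0.259], 0], [0, [-0.476, 0.141, 0.267], 0], [0, [-0.546, 0.161, 0.267], 0], [0, [-0.615, 0.182, 0.259], 0], [0, [-0.683, 0.202, 0.243], 0], [0, [-0.683, 0.202, 0.243], 0]])

```text
time_s: 13.03
ee_pos: [0.5805, 0.1271, 0.191]
tcp_rot: [179.7, 0.7, 163.6]
contact_force: [5.5, 7.7, -0.6]
gripper_width: 0.0129
grasp_force: 64.4
```

Call:
carry_out(steps=[[0, [-0.071, 0.021, -0.026], 0], [0, [-0.14, 0.041, -0.06], 0], [0, [-0.203, 0.06, -0.102], 0], [0, [-0.262, 0.077, -0.152], 0], [0, [-0.314, 0.093, -0.208], 0], [0, [-0.36, 0.106, -0.271], 0], [0, [-0.398, 0.118, -0.339], 0], [0, [-0.429, 0.127, -0.411], 0], [0, [-0.451, 0.133, -0.486], 0], [0, [-0.464, 0.137, -0.564], 0], [0, [-0.468, 0.138, -0.642], 0], [0, [-0.468, 0.138, -0.642], 0]])

```text
time_s: 14.03
ee_pos: [0.5075, 0.1491, 0.092]
tcp_rot: [179.7, 0.1, 163.5]
contact_force: [-7.2, 11.3, 6.9]
gripper_width: 0.0133
grasp_force: 77.0
```

Now release, rise and press the grip's upper face down with shut fingers (the face should be at z = 0.116).

Call:
carry_out(steps=[[0.5, [0, 0, 0], 0], [0.5, [0, 0, 0], 0], [0.5, [0, 0, 0], 0], [0.5, [0, 0, 0.2], 0], [0.5, [0, 0, 0.4], 0], [0, [0, 0, 0.4], 0], [0, [0, 0, 0.4], 0], [0, [0, 0, 0.4], 0], [0, [0, 0, 0.4], 0], [0, [0, 0, 0.3], 0], [0, [0, 0, 0.24], 0], [0, [0, 0, 0.24], 0]])

```text
time_s: 15.03
ee_pos: [0.5045, 0.1459, 0.1225]
tcp_rot: [-179.9, -0.3, 163.5]
contact_force: [-0.2, 0.7, -0.5]
gripper_width: -0.0002
grasp_force: 0.0
```

Call:
carry_out(steps=[[0, [-0.03, 0.01, -0.02], 0], [0, [-0.03, 0.01, -0.05], 0], [0, [-0.03, 0.01, -0.08], 0], [0, [-0.03, 0.01, -0.08], 0]])

```text
time_s: 15.37
ee_pos: [0.5021, 0.1479, 0.1157]
tcp_rot: [-180.0, -0.1, 163.5]
contact_force: [-7.8, 0.6, 14.2]
gripper_width: -0.0002
grasp_force: 6.7
```

Call:
carry_out(steps=[[0, [0, 0, -0.015], 0], [0, [0, 0, -0.025], 0], [0, [0, 0, -0.025], 0], [0, [0, 0, -0.025], 0]])

```text
time_s: 15.7
ee_pos: [0.5023, 0.148, 0.1152]
tcp_rot: [-180.0, -0.1, 163.6]
contact_force: [-19.6, -1.1, 35.0]
gripper_width: 0.0002
grasp_force: 18.0
```

Call:
carry_out(steps=[[0, [0, 0, 0.2], 0], [0, [0, 0, 0.45], 0], [0, [0, 0, 0.7], 0], [0, [-0.25, 0.25, 0.8], 0], [0, [-0.5, 0.5, 0.8], 0], [0, [-0.75, 0.75, 0.8], 0], [0, [-0.75, 0.75, 0.8], 0], [0, [-0.75, 0.75, 0.8], 0]])

```text
time_s: 16.37
ee_pos: [0.3859, 0.2637, 0.2303]
tcp_rot: [179.9, -0.1, 163.8]
contact_force: [0.1, 0.2, -0.2]
gripper_width: 0.0002
grasp_force: 0.0
```

Run:
```python
from h import *
print(get_obs()['contact_force'])
f=grab('top');g=grab('scene')
a=cv2.resize(f['img'][140:285,170:390,::-1],(660,435));b=cv2.resize(g['img'][130:310,180:420,::-1],(440,330))
P=cloud(f);ex=np.array([.95907,-.28318]);ey=np.array([.28318,.95907]);q=P-np.array([.6015,.1188,.105])
m=(abs(q[...,:2]@ey)<.009)&(f['img'].max(-1)<80)&(abs(q[...,2])<.05)
print(m.sum(),np.polyfit(q[m][:,:2]@ex,q[m][:,2],1),P[m][:,2].mean())
cv2.imwrite('pics/end.png',cv2.resize(f['img'][140:285,170:390,::-1],None,fx=3.6,fy=3.6,interpolation=cv2.INTER_CUBIC))
```

```text
[ 0.13875406  0.20454275 -0.21553797]
169 [-0.05642559  0.00467673] 0.11243515856800007
```

View pics/end.png

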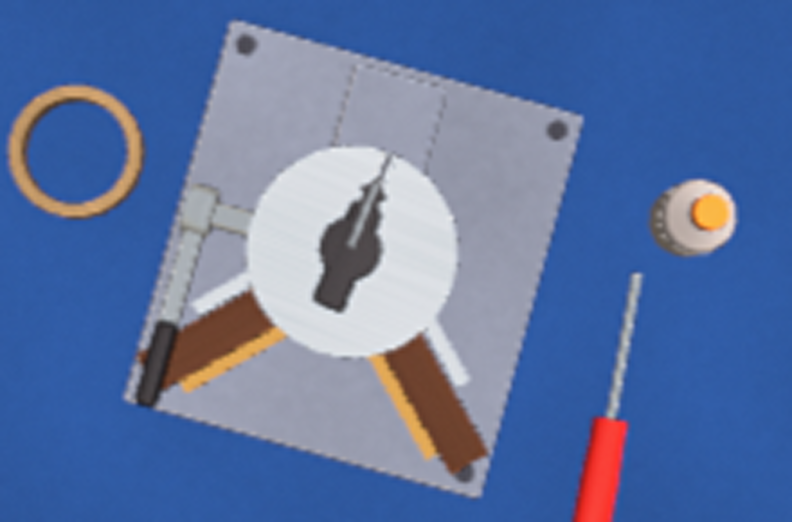

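The final view shows the lever closed exactly as at the start (grip at crop (155,362)). The nose points at the rib (388,160), and the corner, tape, glue and driver have not moved.

```bash
python3 -c "from bench import close_job; print(close_job())"
```

```text
the job is handed in; nothing more can be done
None
```

The job is handed in at about 16 s: the lever was opened to its stop, the nut was turned about 80° clockwise so its nose points at the rib, and the lever was pressed fully closed again; the frame corner, glue bottle, screwdriver and tape core look unmoved, but the shoe's force on the corner could not be measured.

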